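# Line up the finger planes by length on the luthier's tool plank

### The job

Put the four steel finger planes away on the wooden plank, one on each cork strip, in order of length: the longest on the strip next to the dark end block, then each shorter one in turn, the shortest next to the round tin. Each must stand sole down, centred on its strip and lying lengthwise along it (which end points forward does not matter). Set them down rather than dropping them, let go of them all, and do not disturb the tin.

Things in the scene. Friction and masses are not known exactly. Their poses are not given: they have to be found in the camera images.
- plane_110: The longest of four violin-maker's finger planes: open steel body filled with dark wood, with a slanting steel blade. 110 mm long (its x axis), 34 mm wide (y), flat parallel sides 26 mm high; the blade in the middle rises to about 36 mm. About 330 g. Stands sole down on the bench at the start. Origin: centre of the sole, x along its length, z up.
- plane_90: The second longest of four violin-maker's finger planes: open steel body filled with dark wood, with a slanting steel blade. 90 mm long (its x axis), 30 mm wide (y), flat parallel sides 26 mm high; the blade in the middle rises to about 36 mm. About 230 g. Stands sole down on the bench at the start. Origin: centre of the sole, x along its length, z up.
- plane_70: The third longest of four violin-maker's finger planes: open steel body filled with dark wood, with a slanting steel blade. 70 mm long (its x axis), 26 mm wide (y), flat parallel sides 26 mm high; the blade in the middle rises to about 36 mm. About 150 g. Stands sole down on the bench at the start. Origin: centre of the sole, x along its length, z up.
- plane_50: The shortest of four violin-maker's finger planes: open steel body filled with dark wood, with a slanting steel blade. 50 mm long (its x axis), 22 mm wide (y), flat parallel sides 26 mm high; the blade in the middle rises to about 36 mm. About 90 g. Stands sole down on the bench at the start. Origin: centre of the sole, x along its length, z up.
- strip_a: One of four identical cork strips glued across a pale wooden plank, side by side in a straight row 85 mm apart centre to centre; they do not move. 124 mm long (its x axis, across the plank), 44 mm wide (y, along the row), 3 mm thick. Origin: centre of its underside, 18 mm above the bench; its upper face, where a plane stands, is 21 mm above the bench. The plank is 140 x 500 x 18 mm.
- strip_b: One of four identical cork strips glued across a pale wooden plank, side by side in a straight row 85 mm apart centre to centre; they do not move. 124 mm long (its x axis, across the plank), 44 mm wide (y, along the row), 3 mm thick. Origin: centre of its underside, 18 mm above the bench; its upper face, where a plane stands, is 21 mm above the bench. The plank is 140 x 500 x 18 mm.
- strip_c: One of four identical cork strips glued across a pale wooden plank, side by side in a straight row 85 mm apart centre to centre; they do not move. 124 mm long (its x axis, across the plank), 44 mm wide (y, along the row), 3 mm thick. Origin: centre of its underside, 18 mm above the bench; its upper face, where a plane stands, is 21 mm above the bench. The plank is 140 x 500 x 18 mm.
- strip_d: One of four identical cork strips glued across a pale wooden plank, side by side in a straight row 85 mm apart centre to centre; they do not move. 124 mm long (its x axis, across the plank), 44 mm wide (y, along the row), 3 mm thick. Origin: centre of its underside, 18 mm above the bench; its upper face, where a plane stands, is 21 mm above the bench. The plank is 140 x 500 x 18 mm.
- end_block: Dark wooden end block fixed on the plank at one end of the row (either end), 120 mm across the plank, 28 mm along the row, 40 mm high (top 58 mm above the bench), its centre 87.5 mm beyond the last strip's centre. Origin: centre of its underside, on the plank.
- wax_tin: Flat round metal tin, 46 mm in diameter, 17 mm high, standing loose on the plank at the other end of the row, 87.5 mm beyond that strip's centre. Not to be disturbed. Origin: centre of its underside.
There are look-alikes about, which are no part of the job. Leave any orange look-alike of the plane_70 alone.

How it is judged:
By the outcome, as a careful person would: the job done as asked, in the order asked, and still so for the second after the job is handed in, with the robot touching nothing.
It also fails if it takes over 99 s, if anything falls off the work surface, if the arm or the gripper's body presses on something with over 40 N, if the wrist force passes 120 N, or if a joint passes its speed limit or range.

### The arm

A 6-joint arm with a two-finger parallel gripper is mounted at the origin on the work surface. World frame = base frame: x ahead of the robot, y to its left, z up, the work surface at z = 0. Lengths are in mm, angles in rad, forces in N, time in s.
With the tool pointing down it reaches from about 350 to 875 mm from the base axis. Payload 4.2 kg.
Tool frame: the origin (TCP) lies on the mounting face of the last link; the fingertips stand 173 mm ahead of it and the grasp point (between the pads) lies 155 mm ahead of it; z points along the fingers, y is the line along which they close (so a half turn about z gives the same grasp; the last joint's range is limited). The gripper opens to 85 mm and grips with 20 to 120 N. Pads are 22 mm wide; open, the fingers measure 114 mm over their backs; the gripper's body (76 mm by 85 mm) begins 54 mm behind the grasp point. The pads swing forward as they close: fully open they stand 13 mm farther back than shut.
Start: joints at [0.259, 0.385, 0.008, 0, -1.194, -0.259], TCP at [624.98, 0.025, 404.712] pointing down, gripper open.
Joint ranges: [-3.14, 3.14], [-1.21, 2.06], [-1.07, 1.41], [-3.16, 2.05], [-2.99, -0.16], [-3.1, 3.1]. Speed limits (rad/s): [2.79, 2.79, 3.14, 3.14, 3.14, 3.14].

### API

Orientations are given as a unit quaternion [x, y, z, w].
In Python, from bench import arm gives the robot as it stands.
- The arm moves only by the tool carry_out, never from a script. Its argument "rows" is a list of rows, each a list of 7 numbers: the shift along the tool's x, y, z as a fraction of full scale, then the turn, a rotation vector about the tool's x, y, z as a fraction of full scale, then the opening, from -1 (shut) to 1 (fully open). A call has 1 to 12 rows; each row is the pose to reach, as a shift and turn from the pose commanded when the call began, along the tool's axes at that moment, turning the shorter way round; what a row does not reach only later rows make up. Full scale, the value 1, is 20 cm for a shift and pi rad for a turn. A row lasts 1/8 s, in which the tool goes at most 62.5 mm and 10.7 degrees, less where a joint would pass 70% of its speed; a pose out of reach is approached as far as the arm can. A call with a number of a shift or a turn outside -1 to 1 is refused whole. A call with a gripper value outside its range is refused whole. The fingers move at their own pace and stop on an object; the grip force is fixed at half the most. Time passes only in rows, so rows that repeat a pose let the fingers close. It gives the time, the measured TCP pose, the force, the opening and the grip force at its end, in the units of the state.
- arm.read_state(): the state, without advancing time (a new reading comes with each control period).
- arm.get_image(name): name is "scene" or "side" or "wrist"; returns (picture, depth): 384x512x3 uint8, red, green, blue; 384x512 float32, mm along the optical axis (not along the pixel's ray), 0 where there is no reading.
- arm.calibration(name): a dict with "mtx" (3x3 intrinsics, pixels), "cam_to_world" (4x4, takes a point from camera to world coordinates). Camera axes: x right, y up, looking along -z (the intrinsics and any distortion apply to the point x, -y, -z); pixel columns grow to the right and rows downward; lengths in mm; the calibration is good to about 2 mm. The wrist camera is an equidistant fisheye: a pixel r from the principal point sees the ray r / f radians off the axis. A picture is of the moment at which its call begins: read the wrist's pose just before it. calibration takes no time and is no camera call; for the wrist camera it gives the pose at the moment of the call.
- arm.job_done(): hands the job in; it is judged then, once.
The state is a dict: "clock": time; "joints": joint angles; "joint_vel": joint speeds; "joint_efforts": joint torques, N m; "position": TCP position; "ee_rot": TCP orientation; "contact_force": force on the tool from outside, world axes, zero at the start; "wrist_torque": the same for the moment, N m; "gripper_width": finger opening in mm; "grasp_force": force on a finger pad.
Only numpy, scipy, OpenCV 4.12 (cv2) and the standard library are available. Lean on these libraries where they do the work, as an engineer would, in place of code of your own. Each camera call takes 0.05 s, during which the arm holds its last target. There are 200 camera calls.

## Working session

There is one attempt and no reset: what is moved stays moved. The work goes in short steps, Python scripts to look and compute and a tool call to move; the robot and the scene stay as the last step left them, time stands still between calls to the robot, and variables do not carry over. Pictures are saved under pics/ and viewed, at most 14 in all, crops included, and the job is handed in when it is done.

Besides the shell and the picture viewer there is one more tool, called as name([rows], argument=value, ...), one row to a line, values as JSON. carry_out: Moves the arm, as the interface text tells. Its arguments: {"type":"object","properties":{"rows":{"type":"array"}},"required":["rows"]}

```bash
ls; mkdir -p pics
python3 - <<'E'
from bench import arm
import cv2,numpy as np
s=arm.read_state();print(s)
for n in("scene","side","wrist"):
    c=arm.calibration(n);print(n,np.round(c["mtx"],1).tolist(),np.round(c["cam_to_world"],3).tolist(),[k for k in c])
    p,d=arm.get_image(n);np.savez(f"pics/{n}0.npz",p=p,d=d,m=c["mtx"],T=c["cam_to_world"])
    cv2.imwrite(f"pics/{n}0.png",p[:,:,::-1])
E
```

```text
pics
{'clock': 0.0, 'joints': array([ 2.58569252e-01,  3.85576645e-01,  6.61484169e-03, -4.63999036e-04,
       -1.19400211e+00, -2.58599735e-01]), 'joint_vel': array([-0.0003968 , -0.00031883,  0.00069703,  0.00222179,  0.00082766,
        0.00015357]), 'joint_efforts': array([-9.55001960e-04, -3.92286408e+01,  1.88399577e+01,  4.18616563e+00,
       -4.72148502e-03,  8.27910434e-07]), 'position': array([6.24798162e+02, 1.35034255e-02, 4.03609931e+02]), 'ee_rot': array([-0.70703504,  0.70717765,  0.00073131, -0.00082843]), 'contact_force': array([0.41423724, 0.01301754, 0.19370188]), 'wrist_torque': array([ 0.02141354,  0.02173601, -0.01142038]), 'grasp_force': 0.0, 'gripper_width': 85.29856138975182}
scene [[367.8, 0.0, 251.1], [0.0, 367.8, 188.1], [0.0, 0.0, 1.0]] [[0.872, -0.361, 0.332, 754.463], [0.49, 0.648, -0.583, -458.443], [-0.005, 0.671, 0.742, 626.784], [0.0, 0.0, 0.0, 1.0]] ['mtx', 'cam_to_world']
side [[406.3, 0.0, 254.2], [0.0, 406.3, 192.3], [0.0, 0.0, 1.0]] [[-0.959, 0.206, -0.193, 320.645], [-0.282, -0.698, 0.659, 603.982], [0.001, 0.686, 0.727, 693.362], [0.0, 0.0, 0.0, 1.0]] ['mtx', 'cam_to_world']
wrist [[297.3, 0.0, 256.7], [0.0, 297.3, 189.8], [0.0, 0.0, 1.0]] [[-1.0, 0.0, 0.001, 625.39], [-0.0, -0.948, -0.32, -82.764], [0.001, -0.32, 0.948, 371.857], [0.0, 0.0, 0.0, 1.0]] ['mtx', 'cam_to_world']
```

View pics/scene0.png

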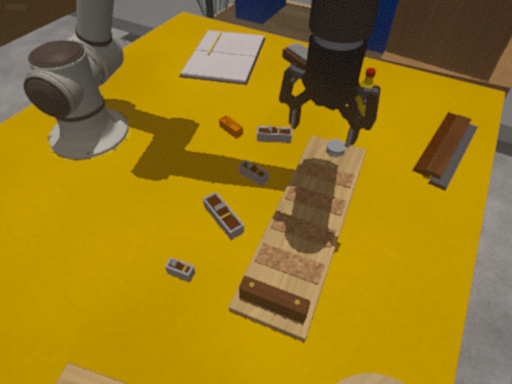

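View pics/side0.png

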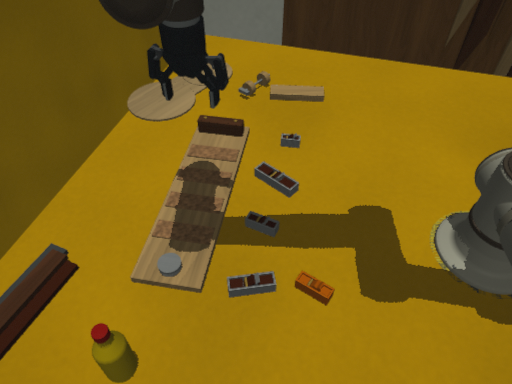

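View pics/wrist0.png

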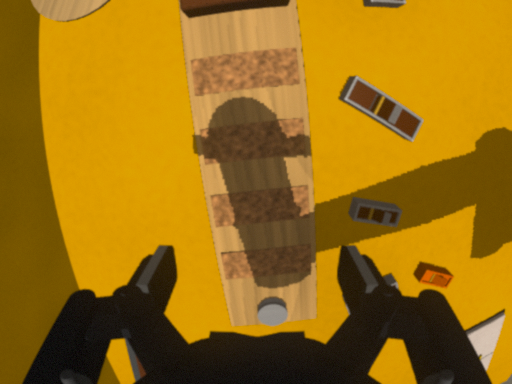

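```bash
cat > h.py <<'E'
import numpy as np,cv2
from scipy.spatial.transform import Rotation as R
def cloud(p,d,m,T,fish=False):
    v,u=np.mgrid[:d.shape[0],:d.shape[1]].astype(float)
    x=(u-m[0,2])/m[0,0];y=(v-m[1,2])/m[1,1]
    if fish:
        r=np.hypot(x,y)+1e-9;k=np.tan(np.minimum(r,1.4))/r;x*=k;y*=k
    P=np.stack([x*d,-y*d,-d],-1)
    W=P@T[:3,:3].T+T[:3,3]; W[d<=0]=np.nan
    return W
def ray(uv,m,T,z,fish=False):
    uv=np.atleast_2d(uv).astype(float)
    x=(uv[:,0]-m[0,2])/m[0,0];y=(uv[:,1]-m[1,2])/m[1,1]
    if fish:
        r=np.hypot(x,y)+1e-9;k=np.tan(r)/r;x*=k;y*=k
    D=np.stack([x,-y,-np.ones_like(x)],-1)@T[:3,:3].T
    return T[:3,3]+D*((z-T[2,3])/D[:,2])[:,None]
def blobs(W,lo,hi,x0=250,y0=-600,n=1000,close=5,amin=150):
    ok=(W[...,2]>lo)&(W[...,2]<hi); Q=W[ok]
    g=np.zeros((n,n),np.uint8)
    i=np.round(Q[:,0]-x0).astype(int);j=np.round(Q[:,1]-y0).astype(int)
    k=(i>=0)&(i<n)&(j>=0)&(j<n);g[i[k],j[k]]=255
    g=cv2.morphologyEx(g,cv2.MORPH_CLOSE,np.ones((close,close)))
    nn,L,st,c=cv2.connectedComponentsWithStats(g)
    for t in range(1,nn):
        if st[t,4]<amin: continue
        pts=np.argwhere(L==t).astype(np.float32)+[x0,y0]
        (cx,cy),(w,h),a=cv2.minAreaRect(pts.astype(np.float32))
        if w<h: w,h,a=h,w,a+90
        yield cx,cy,w,h,(a+90)%180-90
E
python3 - <<'E'
from h import *
for n in("scene","side","wrist"):
    z=np.load(f"pics/{n}0.npz");W=cloud(z["p"],z["d"],z["m"],z["T"],n=="wrist")
    b=np.nanmedian(W[(z["p"][...,0]>150)&(z["p"][...,2]<60)][:,2]);print(n,"bench z",b)
    for lo,hi in((14,45),(22,34)):
        for r in blobs(W,lo,hi):
            if r[2]<560 and 350<r[0]<900: print(lo,np.round(r,1))
E
```

```text
scene bench z -0.6670312341592535
14 [441.6 216.4  89.6  32.9  24.1]
14 [465.5 -71.7 112.3  35.2 -25.4]
14 [ 459.2 -432.4  103.4   29.2   29.4]
14 [461.6  69.   70.5  27.1  -9.5]
14 [ 465.2 -220.7   50.9   23.6    7. ]
14 [625.4  15.5 500.9 140.6 -83.7]
14 [835.  330.5 142.2  36.2  83.3]
22 [439.5 215.3  83.8  32.7  23.2]
22 [465.2 -71.5 111.6  35.2 -25.4]
22 [ 456.3 -435.    92.2   27.4   29.4]
22 [461.8  68.9  70.   27.1  -9.5]
22 [ 465.  -220.8   50.5   23.5    6.6]
22 [464.5 239.5  33.   13.    0. ]
22 [604.  216.9  41.6  21.9   8.1]
22 [835.  330.6 142.   36.2  83.3]
side bench z -1.5114501434774752
14 [438.6 218.7  90.3  31.9  24.6]
14 [464.1 -69.3 112.4  37.5 -25.5]
14 [ 495.3 -441.5  157.6   49.2   12.7]
14 [459.3  71.8  71.4  28.1  -9.3]
14 [ 462.7 -218.    50.9   26.2    5.5]
14 [ 530.8 -452.5   48.1   20.3   17.2]
14 [623.   17.5 501.3 141.  -83.9]
14 [ 608.4 -474.4   42.    20.7    4.6]
14 [ 634.6 -411.6   35.7   26.6   30.6]
14 [ 649.6 -395.2   25.2   11.8  -22.2]
14 [833.3 331.4 139.5  40.9  83.2]
22 [438.8 218.7  89.9  31.8  24.8]
22 [416.  -56.2  31.3  15.6 -73.3]
22 [458.1 -65.7  94.4  34.2 -25.9]
22 [459.3  71.3  71.4  27.5  -8.7]
22 [ 464. -215.   46.   20.    0.]
22 [599.1 230.5  45.5  43.9 -67.4]
22 [ 643.5 -183.5  116.     6.3    7.2]
22 [832.7 331.6 138.5  39.7  83.2]
wrist bench z -1.1861884335418438
14 [466.  -70.  111.   35.4 -26.2]
14 [460.9  70.3  71.7  27.7  -8.5]
14 [ 464.2 -210.6   50.2    6.5    8.7]
14 [624.   28.2 476.7 141.7 -83.7]
22 [465.9 -70.2 111.   34.9 -26.2]
22 [460.9  70.3  71.6  27.7  -8.5]
22 [ 463.6 -209.7   49.3    4.8    9.9]
22 [601. 230.  46.  44. -90.]
22 [ 647.5 -183.2  115.7    2.7    6.3]
```

```bash
cat >> h.py <<'E'
def go(x,y,z,th,start=None):
    """row for TCP target with tool x at world angle th (deg), tool down; start=(pos,R) default measured"""
    from bench import arm
    if start is None:
        s=arm.read_state();start=(s["position"],R.from_quat(s["ee_rot"]))
    p0,R0=start
    t=np.radians(th);c,s_=np.cos(t),np.sin(t)
    Rt=R.from_matrix(np.array([[c,s_,0],[s_,-c,0],[0,0,-1.]]))
    sh=R0.inv().apply(np.array([x,y,z])-p0)/200; tu=(R0.inv()*Rt).as_rotvec()/np.pi
    print((x,y,z,th),np.round(sh,4).tolist(),np.round(tu,4).tolist())
    return np.array([x,y,z]),Rt
E
python3 -c "
from h import *
go(465,-70.4,260,-25.6)"
```

```text
(465, -70.4, 260, -25.6) [0.3521, 0.798, 0.7207] [0.0005, 0.0003, -0.3578]
```

carry_out([
  [0.352,0.798,0.72,0,0,-0.358,0.4],
  [0.352,0.798,0.72,0,0,-0.358,0.4],
  [0.352,0.798,0.72,0,0,-0.358,0.4],
  [0.352,0.798,0.72,0,0,-0.358,0.4],
  [0.352,0.798,0.72,0,0,-0.358,0.4],
  [0.352,0.798,0.72,0,0,-0.358,0.4],
  [0.352,0.798,0.72,0,0,-0.358,0.4],
  [0.352,0.798,0.72,0,0,-0.358,0.4],
  [0.352,0.798,0.72,0,0,-0.358,0.4],
])

```text
clock: 1.27
position: [465.4, -70.3, 260.7]
ee_rot: [0.975, -0.222, 0.0, -0.0]
contact_force: [-0.3, 0.3, -0.3]
gripper_width: 59.9
grasp_force: 0.0
```

Run:
```python
from h import *
from bench import arm
T=arm.calibration("wrist");p,d=arm.get_image("wrist")
np.savez("pics/w1.npz",p=p,d=d,m=T["mtx"],T=T["cam_to_world"])
cv2.imwrite("pics/w1.png",p[:,:,::-1])
W=cloud(p,d,T["mtx"],T["cam_to_world"],True)
for r in blobs(W,12,34): print(np.round(r,1))
go(465.2,-70.4,179,-25.6)
```

```text
[325.  180.2  33.7  26.7 -51.3]
[465.8 -70.1 110.   35.1 -25.4]
[447.9 221.   73.3  33.5  24.6]
[465.9  69.3  60.8  27.4  -9.7]
[ 464.7 -218.7   51.4   23.8    6.8]
[623.8  25.8 436.6 141.2 -83.7]
(465.2, -70.4, 179, -25.6) [-0.0008, 0.0008, 0.4085] [-0.0, -0.0, -0.0001]
```

View pics/w1.png

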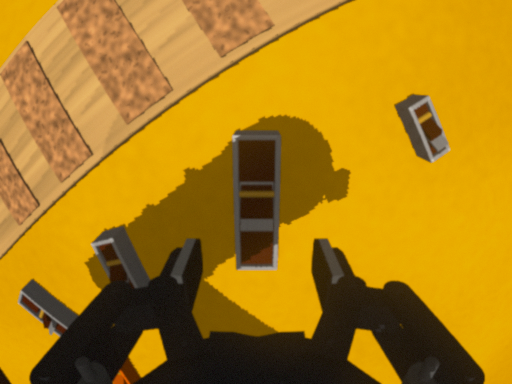

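carry_out([
  [0.001,0.001,0.25,0,0,0,0.4],
  [0.001,0.001,0.38,0,0,0,0.4],
  [0.001,0.001,0.408,0,0,0,0.4],
  [0.001,0.001,0.408,0,0,0,0.4],
  [0.001,0.001,0.408,0,0,0,-1],
  [0.001,0.001,0.408,0,0,0,-1],
  [0.001,0.001,0.408,0,0,0,-1],
  [0.001,0.001,0.408,0,0,0,-1],
  [0.001,0.001,0.408,0,0,0,-1],
  [0.001,0.001,0.408,0,0,0,-1],
])

```text
clock: 2.58
position: [466.0, -70.5, 180.5]
ee_rot: [0.975, -0.221, 0.001, -0.0]
contact_force: [-0.4, 0.1, 6.4]
gripper_width: 33.1
grasp_force: 61.2
```

Run:
```python
from h import *
a=go(465.4,-70.3,260,-25.6)
go(637.8,-110.3,270,6.2)
```

```text
(465.4, -70.3, 260, -25.6) [-0.0023, -0.0001, -0.3976] [-0.0005, -0.0008, 0.0004]
(637.8, -110.3, 270, 6.2) [0.8619, -0.1912, -0.4452] [-0.0003, -0.0009, -0.1763]
```

carry_out([
  [0,0,-0.15,0,0,0,-1],
  [0,0,-0.4,0,0,0,-1],
  [0.4,-0.09,-0.445,0,0,-0.08,-1],
  [0.86,-0.191,-0.445,0,0,-0.176,-1],
  [0.862,-0.191,-0.445,0,0,-0.176,-1],
  [0.862,-0.191,-0.445,0,0,-0.176,-1],
  [0.862,-0.191,-0.445,0,0,-0.176,-1],
  [0.862,-0.191,-0.445,0,0,-0.176,-1],
  [0.862,-0.191,-0.445,0,0,-0.176,-1],
])

```text
clock: 3.7
position: [636.7, -110.3, 268.5]
ee_rot: [0.999, 0.053, -0.0, -0.0]
contact_force: [0.4, -0.3, -4.1]
gripper_width: 32.8
grasp_force: 60.8
```

Run:
```python
from h import *
from bench import arm
T=arm.calibration("wrist");p,d=arm.get_image("wrist");m=T["mtx"];T=T["cam_to_world"]
np.savez("pics/w2.npz",p=p,d=d,m=m,T=T)
cv2.imwrite("pics/w2.png",p[:,:,::-1])
W=cloud(p,d,m,T,True)
for r in blobs(W,11,48,amin=2000): print(np.round(r,1))
for r in blobs(W,103,122): print("held",np.round(r,1))
go(637.8,-110.3,206,6.2);print(arm.read_state()["gripper_width"])
```

```text
[ 498.1 -445.   160.6   51.7   12.4]
[628.9 -18.3 428.5 141.3 -83.6]
held [ 637.4 -109.7  109.    45.1    1. ]
(637.8, -110.3, 206, 6.2) [0.0044, 0.0005, 0.3128] [-0.0, -0.0001, -0.0004]
32.76297398760468
```

View pics/w2.png

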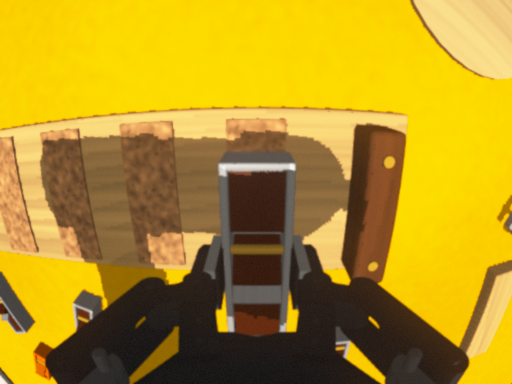

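carry_out([
  [0.004,0,0.2,0,0,0,-1],
  [0.004,0,0.3,0,0,0,-1],
  [0.004,0,0.32,0,0,0,-1],
  [0.004,0,0.325,0,0,0,-1],
  [0.004,0,0.33,0,0,0,-1],
  [0.004,0,0.33,0,0,0,-1],
])

```text
clock: 4.5
position: [638.5, -110.5, 203.1]
ee_rot: [0.999, 0.053, 0.001, 0.0]
contact_force: [0.4, -0.6, -3.2]
gripper_width: 33.0
grasp_force: 60.7
```

carry_out([
  [0,0,0.004,0,0,0,-1],
  [0,0,0.008,0,0,0,-1],
  [0,0,0.008,0,0,0,-1],
])

```text
clock: 4.88
position: [638.4, -110.5, 201.5]
ee_rot: [0.999, 0.054, 0.0, 0.0]
contact_force: [-2.3, 0.9, 2.9]
gripper_width: 33.0
grasp_force: 61.6
```

carry_out([
  [0,0,0,0,0,0,0.4],
  [0,0,0,0,0,0,0.4],
  [0,0,0,0,0,0,0.4],
  [0,0,0,0,0,0,0.4],
  [0,0,-0.15,0,0,0,0.4],
  [0,0,-0.35,0,0,0,0.4],
  [0,0,-0.4,0,0,0,0.4],
  [0,0,-0.4,0,0,0,0.4],
])

```text
clock: 5.88
position: [638.2, -110.5, 281.0]
ee_rot: [0.999, 0.053, 0.001, -0.0]
contact_force: [-0.2, -0.0, -0.6]
gripper_width: 59.8
grasp_force: 0.0
```

Run:
```python
from h import *
from bench import arm
T=arm.calibration("wrist");p,d=arm.get_image("wrist");m=T["mtx"];T=T["cam_to_world"]
W=cloud(p,d,m,T,True)
for r in blobs(W,40,51): print(np.round(r,1))
a=go(465.5,-219.2,260,6.5)
go(465.5,-219.2,179,6.5,a)
a=go(460.7,70.4,260,-9.1)
go(460.7,70.4,179,-9.1,a)
```

```text
[ 637.4 -111.   111.2   35.1    6.3]
[ 657.5 -182.8  107.5   20.5   -5.4]
(465.5, -219.2, 260, 6.5) [-0.9146, 0.4491, 0.0995] [-0.0002, 0.0003, -0.0022]
(465.5, -219.2, 179, 6.5) [0.0, 0.0, 0.405] [0.0, 0.0, 0.0]
(460.7, 70.4, 260, -9.1) [-0.7847, -0.9932, 0.1002] [-0.0001, 0.0004, 0.0844]
(460.7, 70.4, 179, -9.1) [0.0, 0.0, 0.405] [0.0, 0.0, 0.0]
```

Run:
```python
from h import *
a=go(540,55,280,15)
a=go(439.7,217.6,260,24.5,a)
```

```text
(540, 55, 280, 15) [-0.3987, -0.8746, -0.0003] [-0.0002, 0.0003, -0.0495]
(439.7, 217.6, 260, 24.5) [-0.274, -0.9151, 0.1] [0.0, 0.0, -0.0528]
```

carry_out([
  [-0.399,-0.875,0,0,0,-0.05,0.4],
  [-0.399,-0.875,0,0,0,-0.05,0.4],
  [-0.399,-0.875,0,0,0,-0.05,0.4],
  [-0.399,-0.875,0,0,0,-0.05,0.4],
])

```text
clock: 6.42
position: [538.1, 57.5, 279.1]
ee_rot: [0.991, 0.134, -0.002, 0.0]
contact_force: [0.8, 0.1, -0.4]
gripper_width: 59.8
grasp_force: 0.0
```

carry_out([
  [-0.274,-0.915,0.1,0,0,-0.053,0.4],
  [-0.274,-0.915,0.1,0,0,-0.053,0.4],
  [-0.274,-0.915,0.1,0,0,-0.053,0.4],
  [-0.274,-0.915,0.1,0,0,-0.053,0.4],
  [-0.274,-0.915,0.1,0,0,-0.053,0.4],
  [-0.274,-0.915,0.1,0,0,-0.053,0.4],
])

```text
clock: 7.18
position: [440.3, 216.3, 260.1]
ee_rot: [0.977, 0.212, -0.0, 0.0]
contact_force: [0.8, 0.4, 0.7]
gripper_width: 59.4
grasp_force: 0.0
```

```bash
cat > look.py <<'E'
from h import *
from bench import arm
import sys
T=arm.calibration("wrist");p,d=arm.get_image("wrist");m=T["mtx"];T=T["cam_to_world"]
lo,hi=float(sys.argv[1]),float(sys.argv[2])
W=cloud(p,d,m,T,True)
for r in blobs(W,lo,hi): print(np.round(r,1))
if len(sys.argv)>3: cv2.imwrite(sys.argv[3],p[:,:,::-1])
E
python3 look.py 12 34; python3 -c "
from h import *
go(439.7,217.6,179,24.5)"
```

```text
[325.4 192.5  71.2  27.2 -18.4]
[440.2 218.8  90.6  30.9  25.1]
[460.9  71.7  70.5  28.1  -9.9]
[612.  130.3 273.  140.4 -83.6]
(439.7, 217.6, 179, 24.5) [0.0001, -0.008, 0.4062] [0.0001, 0.0002, 0.0001]
```

carry_out([
  [0.001,-0.01,0.25,0,0,0,0.4],
  [0.001,-0.01,0.38,0,0,0,0.4],
  [0.001,-0.01,0.406,0,0,0,0.4],
  [0.001,-0.01,0.406,0,0,0,0.4],
  [0.001,-0.01,0.406,0,0,0,-1],
  [0.001,-0.01,0.406,0,0,0,-1],
  [0.001,-0.01,0.406,0,0,0,-1],
  [0.001,-0.01,0.406,0,0,0,-1],
  [0.001,-0.01,0.406,0,0,0,-1],
  [0.001,-0.01,0.406,0,0,0,-1],
])

```text
clock: 8.48
position: [439.4, 219.6, 180.7]
ee_rot: [0.977, 0.214, 0.001, -0.001]
contact_force: [-0.5, -2.0, 6.1]
gripper_width: 28.6
grasp_force: 60.4
```

Run:
```python
from h import *
a=go(440,218,275,24.5)
a=go(530,97,275,15)
a=go(628.6,-25.7,270,6.2,a)
```

```text
(440, 218, 275, 24.5) [0.0006, 0.0085, -0.4717] [-0.0002, -0.0008, 0.0011]
(530, 97, 275, 15) [0.1567, 0.7461, -0.4717] [-0.0002, -0.0008, 0.0538]
(628.6, -25.7, 270, 6.2) [0.3174, 0.7202, 0.025] [0.0, 0.0, 0.0489]
```

carry_out([
  [0,0,-0.15,0,0,0,-1],
  [0,0,-0.4,0,0,0,-1],
  [0.07,0.35,-0.472,0,0,0.027,-1],
  [0.157,0.746,-0.472,0,0,0.054,-1],
  [0.157,0.746,-0.472,0,0,0.054,-1],
  [0.157,0.746,-0.472,0,0,0.054,-1],
])

```text
clock: 9.22
position: [530.2, 95.1, 273.4]
ee_rot: [0.992, 0.128, -0.0, -0.0]
contact_force: [-1.2, 0.7, -2.3]
gripper_width: 28.9
grasp_force: 60.0
```

carry_out([
  [0.317,0.72,0.025,0,0,0.049,-1],
  [0.317,0.72,0.025,0,0,0.049,-1],
  [0.317,0.72,0.025,0,0,0.049,-1],
  [0.317,0.72,0.025,0,0,0.049,-1],
  [0.317,0.72,0.025,0,0,0.049,-1],
  [0.317,0.72,0.025,0,0,0.049,-1],
])

```text
clock: 9.98
position: [627.5, -24.7, 268.8]
ee_rot: [0.999, 0.054, -0.0, -0.0]
contact_force: [0.2, -0.7, -2.3]
gripper_width: 28.9
grasp_force: 60.3
```

```bash
python3 look.py 103 120 pics/w3.png; python3 -c "
from h import *
go(628.6,-25.7,206,6.2)"
```

```text
[627.6 -28.6  92.2  49.    6.3]
(628.6, -25.7, 206, 6.2) [0.0045, 0.0052, 0.3148] [-0.0, 0.0, 0.0001]
```

View pics/w3.png

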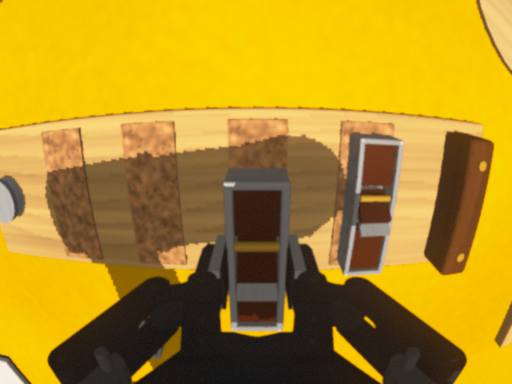

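carry_out([
  [0.004,0.004,0.2,0,0,0,-1],
  [0.004,0.004,0.3,0,0,0,-1],
  [0.004,0.004,0.32,0,0,0,-1],
  [0.004,0.004,0.329,0,0,0,-1],
  [0.004,0.004,0.334,0,0,0,-1],
  [0.004,0.004,0.338,0,0,0,-1],
  [0.004,0.004,0.338,0,0,0,-1],
])

```text
clock: 10.9
position: [629.2, -26.7, 201.8]
ee_rot: [0.999, 0.053, 0.001, -0.0]
contact_force: [0.3, -0.3, -0.2]
gripper_width: 28.7
grasp_force: 60.5
```

carry_out([
  [0,0,0.003,0,0,0,-1],
  [0,0,0.003,0,0,0,-1],
  [0,0,0.003,0,0,0,0.4],
  [0,0,0.003,0,0,0,0.4],
  [0,0,0.003,0,0,0,0.4],
  [0,0,0.003,0,0,0,0.4],
  [0,0,-0.15,0,0,0,0.4],
  [0,0,-0.35,0,0,0,0.4],
  [0,0,-0.4,0,0,0,0.4],
  [0,0,-0.4,0,0,0,0.4],
])

```text
clock: 12.15
position: [628.9, -26.7, 281.5]
ee_rot: [0.999, 0.053, 0.001, -0.0]
contact_force: [0.1, 0.6, -0.1]
gripper_width: 59.6
grasp_force: 0.0
```

```bash
python3 look.py 40 51; python3 -c "
from h import *
a=go(461,70.8,260,-9.4)"
```

```text
[ 637.6 -110.7  111.    35.5    6.2]
[629.5 -27.1  90.7  30.9   6.2]
[ 649.8 -183.7  120.4   23.6   -4.3]
(461, 70.8, 260, -9.4) [-0.7814, -0.5738, 0.1029] [-0.0001, 0.0004, 0.0861]
```

carry_out([
  [-0.781,-0.574,0.1,0,0,0.086,0.4],
  [-0.781,-0.574,0.1,0,0,0.086,0.4],
  [-0.781,-0.574,0.1,0,0,0.086,0.4],
  [-0.781,-0.574,0.1,0,0,0.086,0.4],
  [-0.781,-0.574,0.1,0,0,0.086,0.4],
  [-0.781,-0.574,0.1,0,0,0.086,0.4],
])

```text
clock: 12.95
position: [462.5, 70.7, 260.9]
ee_rot: [0.997, -0.082, 0.0, 0.0]
contact_force: [0.3, 0.1, -0.7]
gripper_width: 60.1
grasp_force: 0.0
```

```bash
python3 look.py 12 34; python3 -c "
from h import *
go(461,70.8,179,-9.4)"
```

```text
[319.5 198.   57.4  18.2 -16.2]
[461.1  71.   70.8  26.6 -10. ]
[622.   39.7 455.7 140.4 -83.7]
(461, 70.8, 179, -9.4) [-0.0079, -0.0001, 0.4093] [-0.0, -0.0001, -0.0002]
```

carry_out([
  [-0.008,0,0.25,0,0,0,0.4],
  [-0.008,0,0.38,0,0,0,0.4],
  [-0.008,0,0.409,0,0,0,0.4],
  [-0.008,0,0.409,0,0,0,0.4],
  [-0.008,0,0.409,0,0,0,-1],
  [-0.008,0,0.409,0,0,0,-1],
  [-0.008,0,0.409,0,0,0,-1],
  [-0.008,0,0.409,0,0,0,-1],
  [-0.008,0,0.409,0,0,0,-1],
  [-0.008,0,0.409,0,0,0,-1],
])

```text
clock: 14.25
position: [460.4, 71.3, 180.5]
ee_rot: [0.997, -0.081, 0.001, -0.001]
contact_force: [-0.6, -0.6, 6.0]
gripper_width: 24.7
grasp_force: 59.9
```

Run:
```python
from h import *
a=go(619.6,58.4,270,6.2)
```

```text
(619.6, 58.4, 270, 6.2) [0.797, -0.066, -0.4455] [-0.0003, -0.0007, -0.0863]
```

carry_out([
  [0,0,-0.15,0,0,0,-1],
  [0,0,-0.4,0,0,0,-1],
  [0.4,-0.033,-0.445,0,0,-0.043,-1],
  [0.797,-0.066,-0.445,0,0,-0.086,-1],
  [0.797,-0.066,-0.445,0,0,-0.086,-1],
  [0.797,-0.066,-0.445,0,0,-0.086,-1],
  [0.797,-0.066,-0.445,0,0,-0.086,-1],
  [0.797,-0.066,-0.445,0,0,-0.086,-1],
])

```text
clock: 15.25
position: [618.3, 58.3, 268.3]
ee_rot: [0.999, 0.054, -0.001, 0.0]
contact_force: [0.1, -0.6, -1.7]
gripper_width: 24.6
grasp_force: 59.3
```

```bash
python3 -c "
from h import *
go(619.6,58.4,206,6.2)"
```

```text
(619.6, 58.4, 206, 6.2) [0.007, -0.0, 0.3116] [0.0, 0.0003, -0.0003]
```

carry_out([
  [0.006,0,0.2,0,0,0,-1],
  [0.006,0,0.3,0,0,0,-1],
  [0.006,0,0.317,0,0,0,-1],
  [0.006,0,0.326,0,0,0,-1],
  [0.006,0,0.331,0,0,0,-1],
  [0.006,0,0.335,0,0,0,-1],
  [0.006,0,0.335,0,0,0,-1],
])

```text
clock: 16.12
position: [620.6, 58.3, 201.7]
ee_rot: [0.999, 0.053, 0.0, -0.0]
contact_force: [0.9, 0.8, -1.5]
gripper_width: 24.7
grasp_force: 59.2
```

carry_out([
  [0,0,0.003,0,0,0,-1],
  [0,0,0.005,0,0,0,-1],
  [0,0,0.005,0,0,0,0.4],
  [0,0,0.005,0,0,0,0.4],
  [0,0,0.005,0,0,0,0.4],
  [0,0,0.005,0,0,0,0.4],
  [0,0,-0.15,0,0,0,0.4],
  [0,0,-0.35,0,0,0,0.4],
  [0,0,-0.4,0,0,0,0.4],
  [0,0,-0.4,0,0,0,0.4],
])

```text
clock: 17.38
position: [620.4, 58.3, 281.8]
ee_rot: [0.999, 0.053, 0.001, -0.0]
contact_force: [-0.6, -0.4, -0.6]
gripper_width: 59.5
grasp_force: 0.0
```

```bash
python3 look.py 40 51; python3 -c "
from h import *
a=go(540,-70,280,6.4)
a=go(464.5,-219,260,6.6,a)
go(464.5,-219,180,6.6,a)"
```

```text
[ 637.7 -110.7  110.8   36.8    6.2]
[629.9 -27.   91.   31.4   6.3]
[621.2  58.   71.3  26.8   5.8]
[ 645.  -183.4  113.     4.7    6.5]
(540, -70, 280, 6.4) [-0.4664, 0.5949, 0.0034] [-0.0001, 0.0004, -0.0017]
(464.5, -219, 260, 6.6) [-0.4582, 0.6983, 0.1] [0.0, 0.0, -0.0011]
(464.5, -219, 180, 6.6) [0.0, 0.0, 0.4] [0.0, 0.0, 0.0]
```

carry_out([
  [-0.466,0.595,0,0,0,-0.002,0.4],
  [-0.466,0.595,0,0,0,-0.002,0.4],
  [-0.466,0.595,0,0,0,-0.002,0.4],
  [-0.466,0.595,0,0,0,-0.002,0.4],
  [-0.925,0.995,0.1,0,0,-0.003,0.4],
  [-0.925,0.995,0.1,0,0,-0.003,0.4],
  [-0.925,0.995,0.1,0,0,-0.003,0.4],
  [-0.925,0.995,0.1,0,0,-0.003,0.4],
])

```text
clock: 18.42
position: [459.1, -158.9, 261.3]
ee_rot: [0.998, 0.059, 0.001, 0.0]
contact_force: [0.3, 0.1, 0.9]
gripper_width: 59.4
grasp_force: 0.0
```

```bash
python3 look.py 12 34; python3 -c "
from h import *
a=go(464.5,-219,260,6.6)"
```

```text
[ 454.8 -430.6   90.3   22.8   26.9]
[ 464.5 -218.7   51.1   22.8    7.1]
[597.  -69.8 333.6  66.9 -83.7]
(464.5, -219, 260, 6.6) [-0.01, 0.303, 0.0072] [0.0001, -0.0004, 0.0008]
```

carry_out([
  [-0.01,0.303,0.007,0,0,0,0.4],
  [-0.01,0.303,0.007,0,0,0,0.4],
  [-0.01,0.303,0.007,0,0,0,0.4],
  [-0.01,0.303,0.007,0,0,0,0.4],
])

```text
clock: 18.98
position: [463.3, -218.6, 259.9]
ee_rot: [0.998, 0.059, 0.0, -0.0]
contact_force: [0.5, 0.1, -1.1]
gripper_width: 59.9
grasp_force: 0.0
```

```bash
python3 look.py 12 34 pics/w4.png; python3 -c "
from h import *
a=go(464.5,-218.8,179,6.8)"
```

```text
[ 497.3 -445.5  161.1   52.6   12.9]
[ 465.  -218.9   50.8   22.6    7.3]
[605.6 -98.8 275.6  81.  -84.6]
[ 641.9 -405.7   41.8   39.3  -16.7]
(464.5, -218.8, 179, 6.8) [0.0063, 0.0016, 0.4049] [-0.0, -0.0, -0.0001]
```

View pics/w4.png

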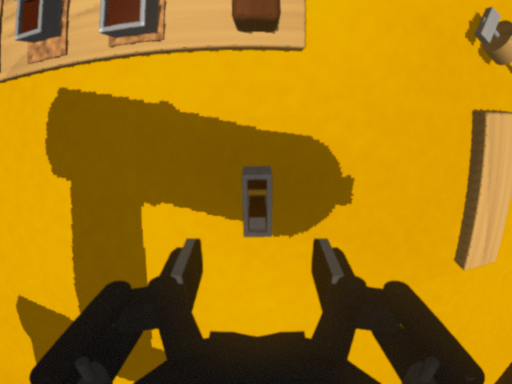

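Plane_50 lies centred between the fingers (columns 243–272), nothing nearby. Grasp it.

carry_out([
  [0.008,0.002,0.25,0,0,0,0.4],
  [0.008,0.002,0.38,0,0,0,0.4],
  [0.008,0.002,0.405,0,0,0,0.4],
  [0.008,0.002,0.405,0,0,0,0.4],
  [0.008,0.002,0.405,0,0,0,-1],
  [0.008,0.002,0.405,0,0,0,-1],
  [0.008,0.002,0.405,0,0,0,-1],
  [0.008,0.002,0.405,0,0,0,-1],
  [0.008,0.002,0.405,0,0,0,-1],
  [0.008,0.002,0.405,0,0,0,-1],
])

```text
clock: 20.27
position: [465.0, -220.0, 180.2]
ee_rot: [0.998, 0.058, 0.001, 0.0]
contact_force: [-1.6, 0.9, 6.9]
gripper_width: 20.6
grasp_force: 59.9
```

Run:
```python
from h import *
a=go(530,-45,290,6.4)
a=go(611,143,280,6.2,a)
```

```text
(530, -45, 290, 6.4) [0.4259, -0.8307, -0.5488] [0.0002, -0.0007, 0.0016]
(611, 143, 280, 6.2) [0.5073, -0.889, 0.05] [0.0, 0.0, 0.0011]
```

carry_out([
  [0,0,-0.15,0,0,0,-1],
  [0,0,-0.4,0,0,0,-1],
  [0.1,-0.3,-0.549,0,0,0,-1],
  [0.3,-0.55,-0.549,0,0,0,-1],
  [0.426,-0.831,-0.549,0,0,0.002,-1],
  [0.426,-0.831,-0.549,0,0,0.002,-1],
  [0.426,-0.831,-0.549,0,0,0.002,-1],
])

```text
clock: 21.15
position: [529.5, -44.7, 288.4]
ee_rot: [0.998, 0.055, -0.001, -0.0]
contact_force: [0.4, -0.5, -0.8]
gripper_width: 20.8
grasp_force: 59.2
```

carry_out([
  [0.25,-0.4,0.05,0,0,0.001,-1],
  [0.507,-0.889,0.05,0,0,0.001,-1],
  [0.507,-0.889,0.05,0,0,0.001,-1],
  [0.507,-0.889,0.05,0,0,0.001,-1],
  [0.507,-0.889,0.05,0,0,0.001,-1],
  [0.507,-0.889,0.05,0,0,0.001,-1],
])

```text
clock: 21.9
position: [610.5, 140.8, 278.5]
ee_rot: [0.999, 0.052, -0.001, 0.0]
contact_force: [0.7, 0.8, -1.1]
gripper_width: 20.5
grasp_force: 59.3
```

```bash
python3 look.py 40 51 pics/w5.png; python3 -c "
from h import *
go(611,142.7,206,6.2)"
```

```text
[ 637.2 -110.   110.1   35.9    6.3]
[629.6 -26.9  91.5  32.6   5.8]
[621.2  58.3  70.8  27.    5.7]
(611, 142.7, 206, 6.2) [0.0036, -0.0094, 0.3635] [0.0001, 0.0004, -0.0012]
```

View pics/w5.png

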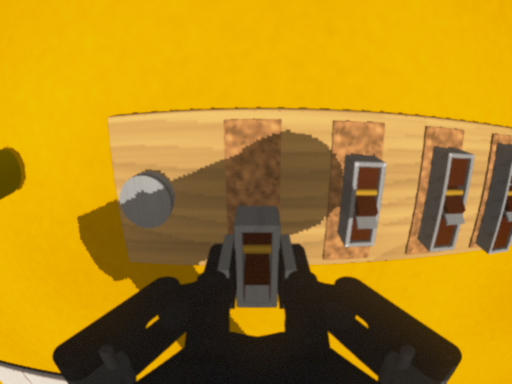

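carry_out([
  [0.003,-0.01,0.2,0,0,-0.001,-1],
  [0.003,-0.01,0.35,0,0,-0.001,-1],
  [0.003,-0.01,0.37,0,0,-0.001,-1],
  [0.003,-0.01,0.378,0,0,-0.001,-1],
  [0.003,-0.01,0.383,0,0,-0.001,-1],
  [0.003,-0.01,0.387,0,0,-0.001,-1],
  [0.003,-0.01,0.387,0,0,-0.001,-1],
])

```text
clock: 22.82
position: [611.5, 145.0, 201.9]
ee_rot: [0.998, 0.055, 0.0, -0.0]
contact_force: [-0.2, -0.2, -1.1]
gripper_width: 21.0
grasp_force: 59.3
```

carry_out([
  [0,0.007,0,0,0,0,-1],
  [0,0.007,0,0,0,0,-1],
  [0,0.007,0.004,0,0,0,-1],
  [0,0.007,0.004,0,0,0,-1],
])

```text
clock: 23.32
position: [611.6, 143.5, 201.2]
ee_rot: [0.998, 0.055, 0.0, 0.0]
contact_force: [-2.8, -1.0, 5.2]
gripper_width: 20.8
grasp_force: 60.0
```

carry_out([
  [0,0.007,0.004,0,0,0,0.3],
  [0,0.007,0.004,0,0,0,0.3],
  [0,0.007,0.004,0,0,0,0.3],
  [0,0.007,0.004,0,0,0,0.3],
  [0,0.007,-0.15,0,0,0,0.3],
  [0,0.007,-0.35,0,0,0,0.3],
  [-0.2,0,-0.6,0,0,0,0.3],
  [-0.8,0,-0.7,0,0,0,0.3],
  [-0.8,0,-0.7,0,0,0,0.3],
  [-0.8,0,-0.7,0,0,0,0.3],
  [-0.8,0,-0.7,0,0,0,0.3],
])

```text
clock: 24.7
position: [452.9, 126.2, 341.2]
ee_rot: [0.998, 0.055, 0.001, -0.0]
contact_force: [-0.1, 0.8, -0.2]
gripper_width: 55.4
grasp_force: 0.0
```

```bash
python3 look.py 39 51
python3 - <<'E'
from h import *
from bench import arm
for n in("scene","side"):
    c=arm.calibration(n);p,d=arm.get_image(n);W=cloud(p,d,c["mtx"],c["cam_to_world"]);print(n)
    for lo,hi in((12,34),(38,51)):
        for r in blobs(W,lo,hi,amin=300):
            if 570<r[0]<700: print(lo,np.round(r,1))
    if n=="scene": cv2.imwrite("pics/s5.png",cv2.resize(p[90:340,200:400,::-1],None,fx=2.4,fy=2.4))
E
```

```text
[ 637.1 -110.3  110.3   36.9    6. ]
[625.5 -27.2  82.9  31.8   6.3]
[612.5  57.3  54.1  27.6   5.6]
[604.1 142.   36.6  22.6   6.7]
scene
12 [625.2  15.3 501.  140.7 -83.7]
38 [ 637.5 -112.2  110.4   36.1    5.9]
38 [630.1 -28.4  89.9  33.4   6.2]
38 [621.2  56.3  70.9  28.5   6.4]
38 [611.7 141.2  49.7  25.5   5.7]
side
12 [617.9  65.8 403.7 140.8 -83.7]
12 [ 656.9 -178.2  112.7   44.2    4.4]
38 [ 635.5 -110.5  109.8   39.3    5.2]
38 [627.5 -26.2  90.4  34.7   6.5]
38 [619.   58.5  70.7  29.1   5.9]
38 [609.7 143.9  50.5  24.5   6.5]
38 [ 654.6 -182.6   97.3    7.4    5.8]
```

View pics/s5.png

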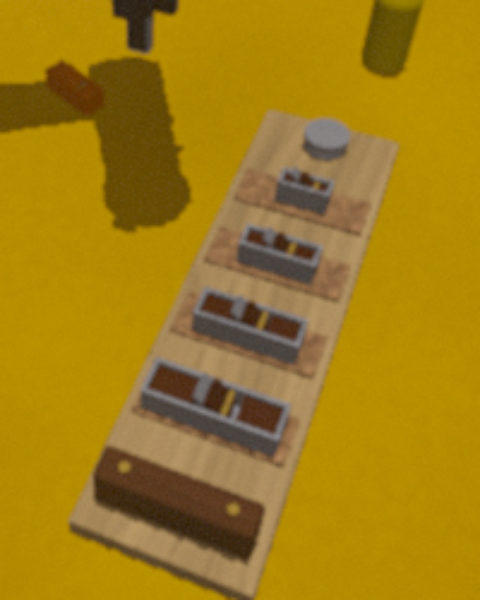

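All four planes stand within about 2 mm of their strip centres, longest by the block, and the tin has not moved.

```bash
python3 -c "
from bench import arm
print(arm.job_done())"
```

```text
the job is handed in; nothing more can be done
None
```

All four planes stand sole down on their strips, longest by the end block to shortest by the tin, each measured within about 2 mm of centre. All are released, the tin was not touched, and the job is handed in at about 25 s.

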